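Lock a flask in the guarded bench clamp

TASK

Without grasping anything, push the metal flask along the channel of the bench clamp with closed fingertips until it sits fully home against the end stop, then reach in through the window of the yellow guard and press the red lever all the way down, so that the brass bolt closes behind the flask, and withdraw. Only slide the flask, never lift or tip it; do not touch the guard, do not press the lever before the flask is home, and leave everything else where it stands.

Things in the scene. Friction and masses are not known exactly. Their poses are not given: they have to be found in the camera images.
- clamp: grey clamp fixed to the bench; base plate 220 mm (its x, -90 to +130) by 300 mm (its y, -150 to +150), 12 mm thick. Origin on the bench, z up. A channel along its y, centred at x = -45 mm, between two steel rails 65 mm apart, 8 mm wide, 12 mm high above the plate, from y = -145 to +105 mm. The guarded lever is beside it at +x
- flask_home (a point): where the flask's centre is when home, 27 mm above the bench (clamp x -45, y -80 mm): the flask's end face then meets the dark end stop, whose inner face is at clamp y = -110 mm and whose top is 38 mm above the bench. The flask arrives moving along the clamp's -y
- bolt_tip (a point): centre of the tip of the brass locking bolt, 12 mm wide, 10 mm high, 31 mm above the bench, at clamp y = -39 mm. The lever drives it 27 mm towards the clamp's -x, across the channel just behind the home flask; a flask that is not home blocks bolt and lever
- flask_centre (a point): centre of the loose aluminium half flask, 60 x 60 mm, 30 mm tall, about 0.5 kg, resting on the clamp's plate 12 mm above the bench. Plaster and a row of teeth stand on it, set in 4 mm from its sides, up to 45 mm above its underside. It starts in the channel 70 to 120 mm on the clamp's +y side of home; axes as the clamp's
- flask: the same flask; origin at the centre of its underside, z up
- guard: fixed guard round the lever: yellow frame and posts with clear plastic walls, 108 mm (x) by 112 mm (y), on the clamp's plate, 66 mm tall (top 78 mm above the bench). Its top is open: the window. Origin on the plate under the window's centre; axes as the clamp's
- window_centre (a point): centre of the window, level with the guard's top, 78 mm above the bench; the window is 80 mm along the clamp's x by 84 mm along its y, in a frame bar 14 mm wide and 6 mm thick
- lever_pad (a point): centre of the top face of the lever's red pad, 36 mm (clamp x) by 34 mm (clamp y), beneath the window; about 67 mm above the bench when up and 39 mm when fully down (it moves with the lever)
- lever (a joint): angle of the lever in rad: 0 up, 0.45 fully down on its stop. Pivot 62 mm from the pad's centre on the clamp's -y side, 48 mm above the bench; pressing the pad downward takes about 4 N, more against the stop, and it stays where it is left
- wax_jar: bystander: amber glass jar with a blue cap, 48 mm across, 55 mm tall, close beside the clamp; origin at its underside
- cast: bystander: loose red-brown plaster cast with white teeth, 58 x 50 mm, 24 mm tall, on the bench beyond the clamp's end stop; origin at its underside
- bur_cup: bystander: small glass cup, 54 mm across, 50 mm tall; origin at its underside
- mix_bowl: bystander: green mixing bowl, 110 mm across, 50 mm tall; origin at its underside
- liquid_bottle: bystander: blue bottle with a white cap, 44 mm across, 110 mm tall; origin at its underside
- wax_spatula: bystander: wax spatula, 170 mm long, lying flat; origin at its underside
- brush: bystander: brush, 170 mm long, lying flat; origin at its underside

How it is judged (in metres and radians):
On the way, in this order (a step that is already met when the one before it is completed fails the run):
1. the flask is home against the end stop, the lever still up (y of flask_centre in the frame of clamp below -0.076 m and value of joint lever below 0.15 rad and x of flask_centre in the frame of clamp between -0.052 and -0.038 m and angle between flask's own z axis and vertical below 0.06 rad and height (world z) of flask_centre below 0.031 m), for 0.2 s.
2. the lever is pressed down with the flask home (y of flask_centre in the frame of clamp below -0.076 m and value of joint lever above 0.38 rad), for 0.2 s.
At the end, for the whole second after the job is handed in: the flask lies flat in the channel with its centre within 4 mm of home along the channel (clamp y below -76 mm), at rest, and the lever stands at 0.38 rad or more (all of step 2 and linear speed of flask below 0.01 m/s and x of flask_centre in the frame of clamp between -0.052 and -0.038 m and angle between flask's own z axis and vertical below 0.06 rad and height (world z) of flask_centre below 0.031 m); the robot touches nothing.
It fails at once if the robot touches the guard (contact force between any of the fingers, the arm and guard above 0.5 N).
It fails at once if the flask is lifted more than 10 mm or tipped (height (world z) of flask_centre above 0.037 m or angle between flask's own z axis and vertical above 0.3 rad).
It fails at once if the lever is pressed before the flask is home (value of joint lever above 0.2 rad and not (y of flask_centre in the frame of clamp below -0.076 m)).
It fails at once if a bystander is moved more than 20 mm (distance of any of wax_jar, cast, bur_cup, mix_bowl, liquid_bottle, wax_spatula, brush from where it was at the start of the episode above 0.02 m).
It also fails if it takes over 48 s, if anything falls off the work surface, if the arm or the gripper's body presses on something with over 40 N, if the wrist force passes 120 N, or if a joint passes its speed limit or range.

ROBOT

A 7-joint arm with a two-finger parallel gripper is mounted at the origin on the work surface. World frame = base frame: x ahead of the robot, y to its left, z up, the work surface at z = 0. Lengths are in mm, angles in rad, forces in N, time in s.
With the tool pointing down it reaches from about 400 to 875 mm from the base axis. Payload 19.3 kg.
Tool frame: the origin (TCP) lies at the very end of the fingers, on their centre line; the grasp point (between the pads) lies 19 mm behind it (grip_point_offset is the z of the grasp point in the tool frame, in mm); z points along the fingers, x is the direction in which the jaws open and shut, and the axes are right-handed (so a half turn about z gives the same grasp; the last joint's range is limited). The gripper opens to 85 mm and grips with 20 to 120 N. Pads are 22 mm wide; open, the fingers measure 114 mm over their backs; the gripper's body (76 mm by 85 mm) begins 54 mm behind the grasp point. The pads swing forward as they close: fully open they stand 13 mm farther back than shut.
Start: joints at [-1.27, 0.521, -0.036, 1.599, 0.021, 1.021, -0.113], TCP at [226.493, 582.508, 231.291] pointing down, gripper open.
Joint ranges: [-2.91, 2.91], [-0.3, 2.13], [-1.5, 1.42], [0.17, 2.43], [-1.26, 4.41], [0.16, 1.93], [-2.52, 2.52]. Speed limits (rad/s): [1.89, 1.89, 2.39, 2.39, 3.01, 3.01, 3.01].

INTERFACE

Orientations are given as a 3x3 rotation matrix whose columns are the frame's x, y, z axes.
In Python, from workcell import movep, movel, goto_joints, open_gripper, clamp, wait, inverse_kinematics, read_state, camera, PlanningError, finish_job, grip_point_offset gives the robot as it stands. Calls block until the motion is done:
- movep(position, orientation): joint-space move of the TCP to a pose.
- movel(position, frame=None, max_speed=150, guard=None): straight line of the TCP; frame=None keeps the orientation; max_speed is the mean speed in mm/s. With guard (N) it stops when the force on the tool has changed by that much, and returns True; else False.
- goto_joints(angles): joint-space move.
- open_gripper() and clamp(): open the fingers fully, or close them until they stop; the grip force is fixed at half the most.
- wait(seconds).
- inverse_kinematics(position, orientation): joint angles nearest the present ones, or None.
- read_state(): the state.
- camera(name): name is "scene" or "top" or "wrist"; returns a dict with "image" (480x640x3 uint8, blue, green, red), "range_z" (480x640 float32, mm along the optical axis (not along the pixel's ray), 0 where there is no reading), "fx", "fy", "cx", "cy" (pixels), "cam_to_world" (4x4, takes a point from camera to world coordinates). Camera axes: x right, y up, looking along -z (the intrinsics and any distortion apply to the point x, -y, -z); pixel columns grow to the right and rows downward; lengths in mm; the calibration is good to about 2 mm. The wrist camera is an equidistant fisheye: a pixel r from the principal point sees the ray r / f radians off the axis. A picture is of the moment at which its call begins.
A pose or a line that the arm cannot do raises PlanningError and nothing moves.
- finish_job(): hands the job in, once; it reports no verdict.
The state is a dict: "time": time; "qpos": joint angles; "qvel": joint speeds; "joint_efforts": joint torques, N m; "eef_pos": TCP position; "tool_rot": TCP orientation; "ft_force": force on the tool from outside, world axes, zero at the start; "torque": the same for the moment, N m; "finger_gap": finger opening in mm.
Only numpy, scipy, OpenCV 4.12 (cv2) and the standard library are available. Lean on these libraries where they do the work, as an engineer would, in place of code of your own. Each camera call takes 0.05 s, during which the arm holds its last target. There are 200 camera calls.

## Working session

There is one attempt and no reset: what is moved stays moved. The work goes in short steps, each a Python script; the robot and the scene stay as the last script left them, time stands still between calls to the robot, and variables do not carry over. Pictures are saved under pics/ and viewed, about 8 in all and at most 12, crops included, and the job is handed in when it is done.

```bash
mkdir -p pics; ls
python3 - <<'E'
from workcell import *
import cv2,numpy as np,pickle
for n in("scene","top"):
    c=camera(n);cv2.imwrite(f"pics/{n}0.png",c["image"]);pickle.dump(c,open(f"{n}0.pkl","wb"))
    print(n,c["fx"],c["cx"],c["cy"],np.round(c["cam_to_world"],3).tolist(),(c["range_z"]>0).mean())
s=read_state();print(s["time"],s["finger_gap"],s["tool_rot"],grip_point_offset)
E
```

```text
pics
scene 522.4376657278056 321.0735335867167 238.7855245024752 [[0.606, -0.519, 0.603, 1410.851], [0.795, 0.399, -0.457, -605.66], [-0.004, 0.756, 0.654, 983.941], [0.0, 0.0, 0.0, 1.0]] 0.992216796875
top 493.11323718162 321.2828530827146 243.35001091635553 [[-0.019, 0.982, -0.189, 300.16], [-1.0, -0.017, 0.011, 44.175], [0.008, 0.189, 0.982, 1380.256], [0.0, 0.0, 0.0, 1.0]] 0.9959375
0.1 85.15559486821617 [[ 3.62350592e-01  9.32041825e-01 -2.92410279e-04]
 [ 9.32041317e-01 -3.62350701e-01 -9.75825901e-04]
 [-1.01546562e-03  8.10526319e-05 -9.99999481e-01]] -18.700000000000003
```

View pics/top0.png

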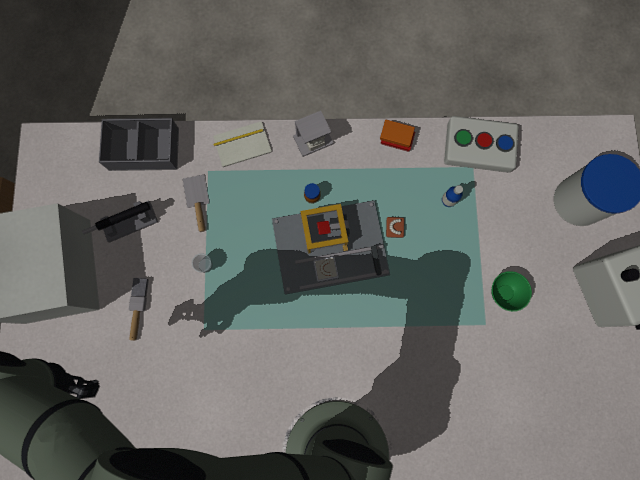

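View pics/scene0.png

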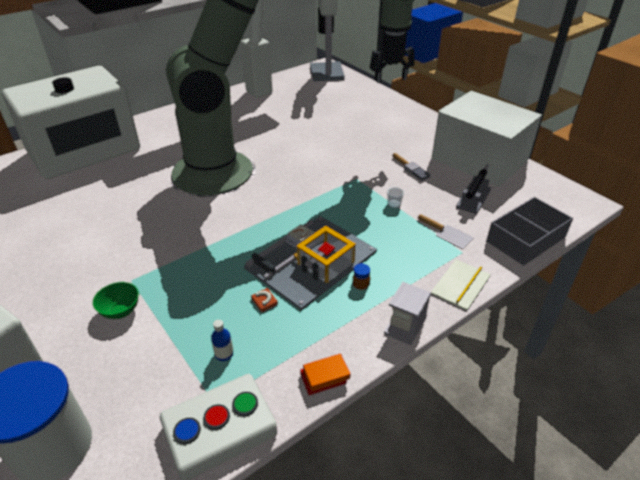

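The top view shows the clamp at about (330,247), with its -y pointing image-right. The flask is at (325,268), the end stop at (378,262), the yellow guard at (325,228) and the red pad at (323,228). The jar is at (312,191) and the cast at (396,227). I'll take a coarse fix from this, then a closer look with the wrist camera.

```bash
cat > h.py <<'E'
import numpy as np,cv2
from workcell import *
def rays(c,uv,fish=False):
    uv=np.atleast_2d(uv).astype(float)
    x=(uv[:,0]-c["cx"])/c["fx"];y=(uv[:,1]-c["cy"])/c["fy"]
    if fish:
        t=np.hypot(x,y);s=np.where(t>1e-9,np.sin(t)/np.maximum(t,1e-9),1);d=np.c_[x*s,-y*s,-np.cos(t)]
    else: d=np.c_[x,-y,-np.ones_like(x)]
    return d
def plane(c,uv,z,fish=False):
    M=c["cam_to_world"];d=rays(c,uv,fish)@M[:3,:3].T;o=M[:3,3]
    return o+d*((z-o[2])/d[:,2])[:,None]
def cloud(c,fish=False):
    v,u=np.mgrid[:480,:640];d=rays(c,np.c_[u.ravel(),v.ravel()],fish)
    d=d/np.maximum(-d[:,2:],1e-3)*c["range_z"].reshape(-1,1)
    M=c["cam_to_world"];return (d@M[:3,:3].T+M[:3,3]).reshape(480,640,3)
def yellow(im):
    h=cv2.cvtColor(im,cv2.COLOR_BGR2HSV);return cv2.inRange(h,(18,140,90),(32,255,255))
def red(im):
    h=cv2.cvtColor(im,cv2.COLOR_BGR2HSV);return cv2.inRange(h,(0,170,90),(5,255,255))|cv2.inRange(h,(172,170,90),(180,255,255))
E
cat > a.py <<'E'
from h import *;import pickle
c=pickle.load(open("top0.pkl","rb"));P=cloud(c)
roi=np.zeros((480,640),np.uint8);roi[195:260,290:360]=255
for n,m in(("y",yellow(c["image"])&roi),("r",red(c["image"])&roi)):
    p=P[m>0];print(n,len(p),np.median(p,0),p[:,2].min(),p[:,2].max())
v,u=np.nonzero(yellow(c["image"])&roi);p=plane(c,np.c_[u,v],78)[:,:2]
k=P[v,u,2]>65
print(cv2.minAreaRect(p[k].astype(np.float32)))
b=plane(c,[[273,218],[377,200],[389,275],[286,293]],12);print(b)
print("flask",plane(c,[325,268],50))
E
python3 a.py
```

```text
y 757 [593.78696696  17.44857813  76.72398434] -2.4955714336729216 1380.2564173138485
r 138 [597.47939639  23.57090145  65.54590762] 58.040028890269696 73.61501544425391
((597.9012451171875, 21.538597106933594), (108.22167205810547, 111.65693664550781), 9.460596084594727)
[[ 639.26747666  164.97374762   12.        ]
 [ 687.38801436 -133.99417597   12.        ]
 [ 469.85557271 -158.76569616   12.        ]
 [ 424.90385827  129.1199176    12.        ]]
flask [[487.45302694  20.32580299  50.        ]]
```

```bash
cat >> h.py <<'E'
def frame(yaw):
    c,s=np.cos(yaw),np.sin(yaw);return np.array([[c,s,0],[s,-c,0],[0,0,-1.]])
def best(pos,yaw):
    q0=np.array(read_state()["qpos"]);r=[]
    for k in(0,np.pi):
        q=inverse_kinematics(list(pos),frame(yaw+k).tolist())
        if q is not None:r.append((np.abs(np.array(q)-q0).max(),k,np.round(q,2)))
    return sorted(r,key=lambda t:t[0])
E
python3 - <<'E'
from h import *;import pickle
clamp()
p=[535,70,260];b=best(p,np.radians(9.3));print(b)
F=frame(np.radians(9.3)+b[0][1]).tolist()
movep(p,F)
c=camera("wrist");cv2.imwrite("pics/w0.png",c["image"]);pickle.dump(c,open("w0.pkl","wb"))
print(c["fx"],c["fy"],c["cx"],c["cy"],np.round(c["cam_to_world"],3).tolist())
s=read_state();print(s["time"],s["finger_gap"],s["eef_pos"])
E
```

```text
[(np.float64(0.6731927692162131), 0, array([-0.6 ,  0.39,  0.48,  1.81, -0.21,  0.99,  0.13])), (np.float64(2.584624537133241), 3.141592653589793, array([ 0.61,  0.64, -1.27,  1.75,  0.65,  1.25,  2.47]))]
371.64829954431775 371.64829954431775 324.9833176415026 245.69480231015297 [[0.987, -0.155, -0.052, 522.673], [0.164, 0.937, 0.309, 149.743], [0.0, -0.313, 0.95, 400.677], [0.0, 0.0, 0.0, 1.0]]
3.0667 0.3566717752211397 [534.93157897  71.05744039 259.83994916]
```

View pics/w0.png

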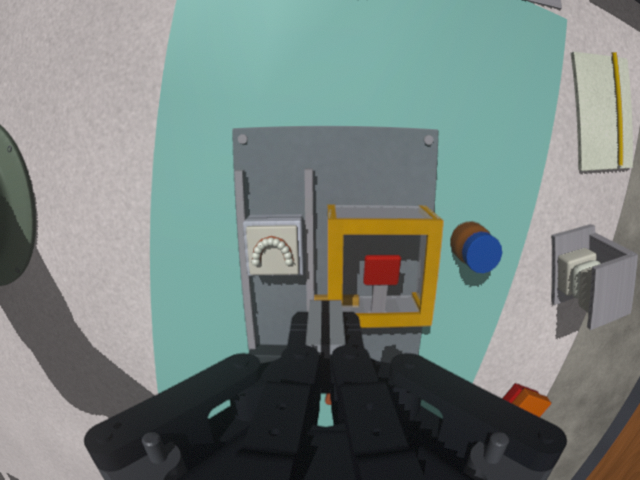

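The wrist view has the clamp's +y up and +x to the right. The flask is at (272,250), between rails at u≈242 and 309. The guard ring spans (330,207) to (441,328), with the red pad at (382,270). The plate's +y corners are at (235,128) and (437,128).

```bash
cat > b.py <<'E'
from h import *;import pickle
c=pickle.load(open("w0.pkl","rb"));P=cloud(c,True);im=c["image"]
Y=yellow(im);Y[:195]=0;Y[:,450:]=0;Y[:,:315]=0;Z=P[...,2]
v,u=np.nonzero((Y>0)&(Z>70)&(Z<86));p=plane(c,np.c_[u,v],78,True)
print("Z yellow",np.median(Z[v,u]))
r=cv2.minAreaRect(p[:,:2].astype(np.float32));print("guard",r)
R=red(im);R[:,:350]=0;R[:240]=0;R[300:]=0;R[:,420:]=0
v,u=np.nonzero(R);z=np.median(Z[v,u]);print("pad",z,cv2.minAreaRect(plane(c,np.c_[u,v],67,True)[:,:2].astype(np.float32)))
a=np.radians(9.3);X=np.array([np.cos(a),np.sin(a)]);Yv=np.array([-X[1],X[0]])
# flask body top rim / plaster by depth in region
reg=np.zeros_like(Z,bool);reg[205:295,236:308]=1
for lo,hi in((36,47),(36,62)):
    v,u=np.nonzero(reg&(Z>lo)&(Z<hi));q=P[v,u,:2];print("flask",len(q),np.median(Z[v,u]),cv2.minAreaRect(q.astype(np.float32)))
# plate far edge & sides: corner rays
b=plane(c,[[234,128],[438,128]],12,True);print("corners",b,np.degrees(np.arctan2(*(b[1]-b[0])[[1,0]])),np.linalg.norm(b[1]-b[0]))
cor=(b[0,:2]+b[1,:2])/2; o=cor-20*X-150*Yv;print("origin from corners",o)
# rail profile across y
g=np.array([[[X@q[:2],Yv@q[:2],q[2]] for q in P[vv,225:330]] for vv in (185,195)])
for row in g: 
    w=row[:,2]; print(np.round(row[::4,0],0).tolist(),np.round(w[::4]).tolist())
E
python3 b.py
```

```text
Z yellow 76.15010492031462
guard ((600.2627563476562, 24.16173553466797), (106.1344985961914, 113.67328643798828), 9.599717140197754)
pad 64.94260001849841 ((599.540771484375, 25.911903381347656), (34.44941329956055, 30.660091400146484), 8.87198257446289)
flask 1607 44.948438036044706 ((489.555419921875, 20.43977165222168), (60.99821090698242, 60.275611877441406), 9.842881202697754)
flask 3188 46.98199269544773 ((489.555419921875, 20.43977165222168), (60.99821090698242, 60.275611877441406), 9.842881202697754)
corners [[428.4064476  135.82506719  12.        ]
 [640.40810234 172.40301889  12.        ]] 9.789215672994692 215.13402372264954
origin from corners [538.9107338    2.85360916]
[429.0, 434.0, 438.0, 449.0, 452.0, 454.0, 459.0, 463.0, 468.0, 472.0, 476.0, 480.0, 485.0, 489.0, 493.0, 498.0, 502.0, 506.0, 510.0, 515.0, 520.0, 524.0, 528.0, 532.0, 536.0, 540.0, 544.0] [-0.0, -0.0, -1.0, 24.0, 21.0, 11.0, 9.0, 9.0, 11.0, 10.0, 8.0, 10.0, 9.0, 9.0, 10.0, 9.0, 10.0, 11.0, 9.0, 9.0, 22.0, 22.0, 11.0, 10.0, 10.0, 10.0, 10.0]
[428.0, 433.0, 437.0, 448.0, 452.0, 454.0, 458.0, 463.0, 467.0, 471.0, 476.0, 480.0, 485.0, 489.0, 493.0, 497.0, 502.0, 506.0, 510.0, 515.0, 520.0, 524.0, 527.0, 532.0, 536.0, 540.0, 545.0] [-1.0, -0.0, -2.0, 22.0, 23.0, 12.0, 11.0, 10.0, 10.0, 10.0, 12.0, 11.0, 11.0, 9.0, 11.0, 9.0, 9.0, 9.0, 10.0, 10.0, 23.0, 22.0, 8.0, 10.0, 10.0, 11.0, 9.0]
```

```bash
python3 -c "
import cv2;i=cv2.imread('pics/w0.png')[115:345,220:450];cv2.imwrite('pics/w0c.png',cv2.resize(i,None,fx=2.6,fy=2.6,interpolation=cv2.INTER_CUBIC))"
```

```text
(no output)
```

View pics/w0c.png

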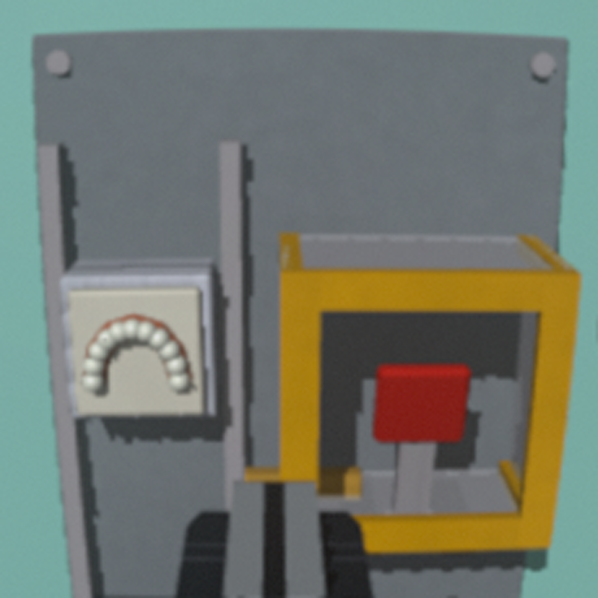

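```bash
cat >> h.py <<'E'
YAW=np.radians(9.6);X=np.array([np.cos(YAW),np.sin(YAW)]);Yv=np.array([-X[1],X[0]])
W=lambda x,y,z:[*(x*X+y*Yv),z]
F=frame(YAW).tolist()
def loc(p):p=np.array(p);return np.round([X@p[:2],Yv@p[:2],p[2]],1)
E
python3 - <<'E'
from h import *
x=486.1
movep(W(x,8,120),F)
print(movel(W(x,8,22),F,max_speed=100,guard=15),loc(read_state()["eef_pos"]))
f0=np.array(read_state()["ft_force"])
print(movel(W(x,-105,22),F,max_speed=50,guard=15),loc(read_state()["eef_pos"]),np.round(read_state()["ft_force"]-f0,1))
print(movel(W(x,-140,22),F,max_speed=20,guard=12),loc(read_state()["eef_pos"]),np.round(read_state()["ft_force"]-f0,1))
s=read_state();print(s["time"])
E
```

```text
False [486.4   8.   22.5]
False [ 486.1 -104.9   22. ] [ 0.3  1.9 -0.6]
True [ 486.  -125.3   21.8] [0.4 1.3 0.5]
8.325
```

```bash
python3 - <<'E'
from h import *;import pickle
x=486.1
print(movel(W(x,-135,22),F,max_speed=20,guard=20),loc(read_state()["eef_pos"]),np.round(read_state()["ft_force"],1))
wait(.3);print(loc(read_state()["eef_pos"]),np.round(read_state()["ft_force"],1))
movel(W(x,-95,22),F,max_speed=80)
movel(W(x,-95,180),F,max_speed=200)
movep(W(x+20,-60,240),F)
c=camera("wrist");cv2.imwrite("pics/w1.png",c["image"]);pickle.dump(c,open("w1.pkl","wb"))
print(read_state()["time"])
E
python3 -c "
import cv2;i=cv2.imread('pics/w1.png')[100:480,160:540];cv2.imwrite('pics/w1c.png',cv2.resize(i,None,fx=1.5,fy=1.5))"
```

```text
True [ 485.8 -125.3   21.6] [0.1 0.6 0.8]
[ 485.6 -125.1   21.4] [-0.7  0.1  0.4]
10.8
```

View pics/w1c.png

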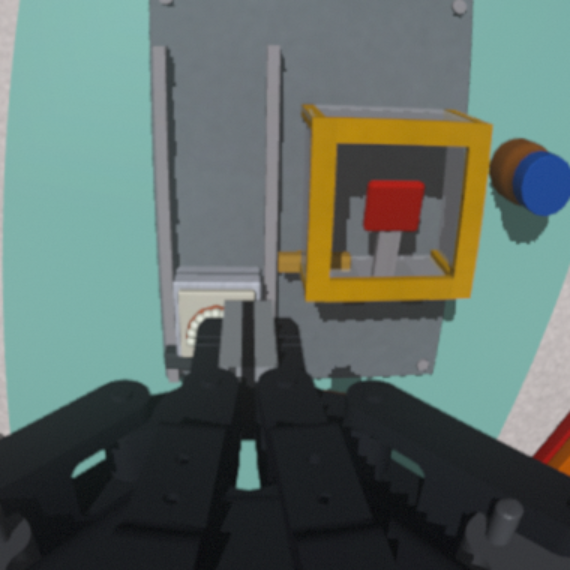

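The flask now lies past the bolt, with its +y face at crop row ~268 and the dark stop at ~355. A second push at 20 N stopped at the same spot. The guard is now fully visible, so I'll measure it again along with the pad.

```bash
cat > d.py <<'E'
from h import *;import pickle
c=pickle.load(open("w1.pkl","rb"));P=cloud(c,True);im=c["image"];Z=P[...,2]
Y=yellow(im);Y[:,:358]=0;Y[:,495:]=0;Y[:160]=0;Y[310:]=0
v,u=np.nonzero((Y>0)&(Z>70)&(Z<86));p=plane(c,np.c_[u,v],78,True)
r=cv2.minAreaRect(p[:,:2].astype(np.float32));print("guard",r,loc([*r[0],78]))
R=red(im);R[:,:390]=0;R[:210]=0;R[265:]=0;R[:,450:]=0
v,u=np.nonzero(R);k=Z[v,u]>Z[v,u].max()-8
r=cv2.minAreaRect(plane(c,np.c_[u,v],67,True)[:,:2].astype(np.float32));print("pad",np.median(Z[v,u]),r,loc([*r[0],67]))
reg=np.zeros_like(Z,bool);reg[250:345,262:340]=1
v,u=np.nonzero(reg&(Z>37)&(Z<48));q=np.c_[P[v,u,:2]@X,P[v,u,:2]@Yv];print("flask ymax,x range",np.percentile(q,[.5,2,98,99.5],axis=0))
b=loc(plane(c,[[262,99]],12,True)[0]);print(b)
E
python3 d.py
```

```text
guard ((599.8001098632812, 23.611587524414062), (108.2789535522461, 112.59770202636719), 9.519235610961914) [595.3 -76.7  78. ]
pad 64.82200232348242 ((599.0679321289062, 25.190996170043945), (34.845638275146484, 31.169525146484375), 7.964979648590088) [594.9 -75.1  67. ]
flask ymax,x range [[ 455.48539278 -199.54777033]
 [ 456.51313265 -191.49845202]
 [ 514.27358037 -137.00058726]
 [ 516.23489895 -136.66232875]]
[445.3  49.3  12. ]
```

Run:
```python
from h import *;import pickle
c=pickle.load(open("w1.pkl","rb"));P=cloud(c,True).reshape(-1,3);P=P[c["range_z"].ravel()>0]
t=np.array(read_state()["eef_pos"]);d=P-t;x=d[:,:2]@X;y=d[:,:2]@Yv;h=d[:,2];print(loc(t))
for a in range(-5,100,8):
    k=(h>a)&(h<a+8)&(np.abs(x)<120)&(np.abs(y)<90)
    if k.sum()>5:print(a,k.sum(),np.round(np.percentile(x[k],[1,99])),np.round(np.percentile(y[k],[1,99])))
```

```text
[505.5 -60.1 238.9]
3 453 [-11.  14.] [ 6. 11.]
11 667 [-12.  15.] [ 6. 11.]
19 784 [-12.  15.] [ 6. 11.]
27 637 [-12.  15.] [ 6. 11.]
35 1227 [-18.  21.] [-11.  13.]
43 3144 [-31.  34.] [-10.  14.]
51 6368 [-36.  39.] [-9. 13.]
59 4311 [-43.  46.] [-9. 17.]
67 7536 [-48.  52.] [-10.  17.]
75 8130 [-55.  58.] [-8. 17.]
83 11398 [-58.  61.] [ 1. 18.]
91 5957 [-56.  59.] [ 2. 20.]
99 9 [-17.  20.] [20. 21.]
```

At full depth the fingers are about ±30 mm wide at window height, and the window is ±40 mm, so pressing at the window centre clears the frame.

```bash
python3 - <<'E'
from h import *;import pickle
x,y=595.1,-76
movep(W(x,y,150),F)
movel(W(x,y,76),F,max_speed=80,guard=10);print(loc(read_state()["eef_pos"]))
g=movel(W(x,y,35),F,max_speed=25,guard=25);s=read_state();print(g,loc(s["eef_pos"]),np.round(s["ft_force"],1))
wait(.4);s=read_state();print(loc(s["eef_pos"]),np.round(s["ft_force"],1))
movel(W(x,y,160),F,max_speed=120)
movep(W(505,-40,240),F)
c=camera("wrist");cv2.imwrite("pics/w2.png",c["image"]);pickle.dump(c,open("w2.pkl","wb"))
print(read_state()["time"])
P=cloud(c,True);R=red(c["image"]);R[:,:390]=0;R[:,460:]=0;R[300:]=0;R[:200]=0;v,u=np.nonzero(R)
print("pad z",np.percentile(P[v,u,2],[5,50,95]),len(v))
E
python3 -c "
import cv2;i=cv2.imread('pics/w2.png')[100:400,200:520];cv2.imwrite('pics/w2c.png',cv2.resize(i,None,fx=2,fy=2))"
```

```text
[595.4 -76.1  76.4]
True [595.5 -76.2  39.7] [-5.8  1.  20.5]
[595.4 -76.1  39.8] [-4.8  0.6 18. ]
15.9583
pad z [34.17670194 37.18576605 39.9407104 ] 871
```

View pics/w2c.png

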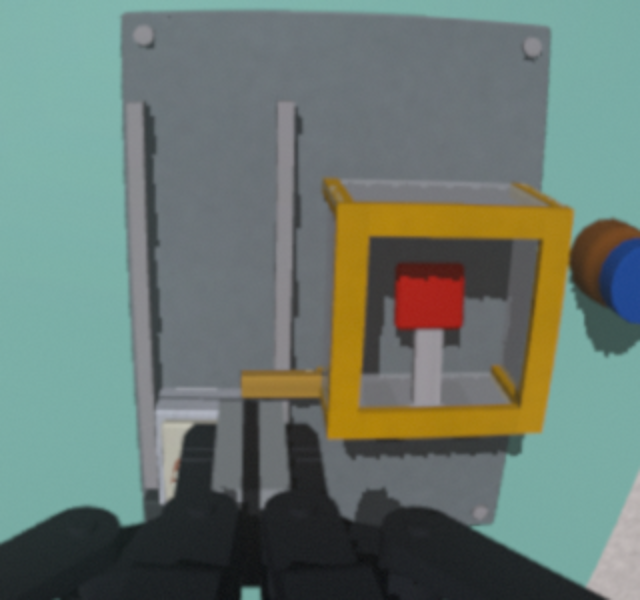

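The bolt now crosses the channel at crop (245–322, 385), behind the flask. The pad is at about 37 mm raw (39 mm with the roughly 2 mm depth bias), which means fully down. The robot is clear, so I'm handing in.

```bash
python3 -c "
from workcell import *
finish_job();print(read_state()['time'])"
```

```text
the job is handed in; nothing more can be done
the job is handed in; nothing more can be done
```

The job is handed in: the flask is pushed home, the lever is pressed fully down, and the bolt is closed behind the flask. It took about 16 s of the 48 s allowed. `finish_job` gives no verdict, so this rests on my own checks.

**What I did:** I found the clamp, flask and guard in the top and wrist images, then slid the flask with closed fingertips at 22 mm height until it stopped. I pressed the lever through the centre of the window and withdrew straight up.

**Last checks:**
- **Flask home:** a second push, with a 20 N force limit, stopped at the same point. The camera put the flask's rear face within about 0.5 mm of where the fingertips stopped.
- **Lever down:** the fingertips stopped on the pad at 39.7 mm against a 20 N reaction. After withdrawal, the pad read 37 mm raw, or about 39 mm after the roughly 2 mm low bias in the depth readings.
- **Bolt closed:** the final picture shows it across the channel behind the flask.
- **Clearance:** the arm ended at 240 mm height, touching nothing. I saw no sign of contact with the guard, and planned no move near the bystanders, but I did not re-measure where they stand.

**What disagreed:**
- **Clamp origin:** my top and wrist estimates differed by about 5 mm along the channel. I relied on feeling the end stop instead; its position fell between the two.
- **Side force:** there was a 5–6 N sideways reading while pressing the lever. I put it down to friction on the pad and did not check further.

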